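Turn the tracing light box up to full

ROBOT

A 6-joint arm with a two-finger parallel gripper is mounted at the origin on the work surface. World frame = base frame: x ahead of the robot, y to its left, z up, the work surface at z = 0. Lengths are in m, angles in rad, forces in N, time in s.
With the tool pointing down it reaches from about 0.275 to 0.875 m from the base axis. Payload 12.5 kg.
Tool frame: the origin (TCP) lies at the very end of the fingers, on their centre line; the grasp point (between the pads) lies 19 mm behind it; z points along the fingers, y is the line along which they close (so a half turn about z gives the same grasp; the last joint's range is limited). The gripper opens to 85 mm and grips with 20 to 120 N. Pads are 22 mm wide; open, the fingers measure 114 mm over their backs; the gripper's body (76 mm by 85 mm) begins 54 mm behind the grasp point. The pads swing forward as they close: fully open they stand 13 mm farther back than shut.
Start: joints at [1.075, 0.351, 1.652, -0, 1.139, -0.085], TCP at [0.22, 0.504, 0.231] pointing down, gripper open.
Joint ranges: [-2.75, 2.75], [-0.79, 2.1], [0.01, 2.65], [-1.57, 4.71], [0.07, 3.14], [-2.87, 2.87]. Speed limits (rad/s): [2.22, 2.22, 2.79, 3.14, 3.14, 3.14].

INTERFACE

Orientations are given as a 3x3 rotation matrix whose columns are the frame's x, y, z axes.
In Python, from bench import manip gives the robot as it stands. Calls block until the motion is done:
- manip.move_ptp(position, orientation): joint-space move of the TCP to a pose.
- manip.move_l(position, attitude=None, max_speed=0.15): straight line of the TCP; attitude=None keeps the orientation; max_speed is the mean speed in m/s.
- manip.move_j(angles): joint-space move.
- manip.set_gripper(opening, effort=None): opening from 0.0 (shut) to 1.0 (fully open); effort is the grip in N (None keeps the last); returns when the fingers have stopped.
- manip.dwell(seconds).
- manip.inverse_kinematics(position, orientation): joint angles nearest the present ones, or None.
- manip.grab_frame(name): name is "scene" or "top" or "wrist"; returns (picture, depth): 400x640x3 uint8, red, green, blue; 400x640 float32, m along the optical axis (not along the pixel's ray), 0 where there is no reading.
- manip.get_calibration(name): a dict with "camera_matrix" (3x3 intrinsics, pixels), "R" (3x3) and "t" (3): a world point X has camera coordinates R X + t. Camera axes: x right, y down, z forward; pixel columns grow to the right and rows downward; lengths in m; the calibration is good to about 2 mm. A picture is of the moment at which its call begins: read the wrist's pose just before it. get_calibration takes no time and is no camera call; for the wrist camera it gives the pose at the moment of the call.
A pose or a line that the arm cannot do raises manip.Unreachable and nothing moves.
- manip.sign_off(): hands the job in; it is judged then, once.
Trained networks look in the newest picture that a camera, given by its name, has taken for a name from the list of things; names that differ only in an ending like _2 or _b are one class to them, and where a whole thing is asked for, a point or a joint stands for the part that bears it (a point fixed in the world has none). Each returns a list of dicts, best first, with "confidence" (0 to 1); they miss things now and then, are a little off and sometimes report something else, mostly with a low value. They report only what shows in the picture. A call takes as long as a camera call.
- manip.look_for(camera, name): "at" ([x, y, z] in m, in world coordinates, good to about 4 mm: the middle of the surface that is visible of it).
Readings, each from a call of its own:
- manip.current_time(): time.
- manip.current_qpos(): joint angles.
- manip.current_joint_vel(): joint speeds.
- manip.current_joint_torque(): joint torques, N m.
- manip.current_ee_pos(): TCP position.
- manip.current_tcp_rot(): TCP orientation.
- manip.current_force(): force on the tool from outside, world axes, zero at the start.
- manip.current_ft_torque(): the same for the moment, N m.
- manip.current_grip_width(): opening from 0.0 (shut) to 1.0 (fully open).
- manip.current_grip_force(): force on a finger pad.
Only numpy, scipy, OpenCV 4.12 (cv2) and the standard library are available. Lean on these libraries where they do the work, as an engineer would, in place of code of your own. Each camera call takes 0.05 s, during which the arm holds its last target. There are 200 camera calls.

TASK

Turn the light box up to full brightness for tracing: slide the orange brightness grip on its control strip all the way to the end stop, at the end with the largest white dot, and let go of it. Leave the blue colour-tone grip as it is set, and do not disturb the dark ink pot standing on the light box.

Things in the scene. Friction and masses are not known exactly. Their poses are not given: they have to be found in the camera images.
- brightness (a joint): Travel of the orange brightness grip along its straight level track: 0 m at the dim end (smallest white dot), 0.100 m at the end stop of the bright end (largest white dot). Grows along +y of brightness_grip, to the left seen from the robot. It takes about 2 N to slide, has no spring and stays where it is left.
- brightness_grip (a point): Centre of the top face of the orange grip, a block 22 mm (x, across track) by 18 mm (y, along track), 34 mm tall; axes as the light box, z up. It is 80 mm above the table, 38 mm above its flat black plate (56 x 165 mm) with white dots. The plate lies on the control strip at the robot's side of a fixed aluminium light box, 320 x 420 x 30 mm, turned up to 20 degrees.
- tone_grip (a point): Centre of the top face of the blue colour-tone grip, the same shape, height and friction as the orange one. It slides on the same line, on an equal plate with equal dots from amber to blue. The two plates' centres are 184 mm apart along y; which one is on the left changes.
- ink_pot: Dark grey open cup, 84 mm across the rim, 85 mm tall, about 150 g, empty and loose, standing on the lit pane behind the control strip, its wall at least 70 mm from the line of the grips. Origin at the centre of its underside, 30 mm above the table; z is its upright axis. A brass bar lies behind it.

How it is judged:
At the end, for the whole second after the job is handed in: The brightness grip rests within 10 mm of its end stop at the bright end (joint over 0.090 m), the tone grip is within 12 mm of where it was set, and the ink pot stands upright (within about 10 degrees) within 20 mm of its place (value of joint brightness above 0.09 m and velocity of joint brightness below 0.01 m/s and distance of tone_grip from where it was at the start of the episode below 0.012 m and angle between ink_pot's own z axis and vertical below 0.17 rad and distance of ink_pot from where it was at the start of the episode below 0.02 m); the robot touches nothing.
It fails at once if the blue tone grip is moved by more than 12 mm (distance of tone_grip from where it was at the start of the episode above 0.012 m).
It fails at once if the ink pot is shifted by more than 20 mm or tipped by more than 10 degrees (distance of ink_pot from where it was at the start of the episode above 0.02 m or angle between ink_pot's own z axis and vertical above 0.175 rad).
It also fails if it takes over 32 s, if anything falls off the work surface, if the arm or the gripper's body presses on something with over 40 N, if the wrist force passes 120 N, or if a joint passes its speed limit or range.

## Working session

There is one attempt and no reset: what is moved stays moved. The work goes in short steps, each a Python script; the robot and the scene stay as the last script left them, time stands still between calls to the robot, and variables do not carry over. Pictures are saved under pics/ and viewed, at most 10 in all, crops included, and the job is handed in when it is done.

```bash
mkdir -p pics; python3 - <<'E'
from bench import manip
import cv2
for c in ("top","scene"):
    p,d=manip.grab_frame(c); cv2.imwrite(f"pics/{c}1.png",p[:,:,::-1])
    for n in ("brightness_grip","tone_grip","ink_pot"):
        print(c,n,[(r["at"],r["confidence"]) for r in manip.look_for(c,n)[:2]])
E
```

```text
top brightness_grip []
top tone_grip []
top ink_pot [([0.7334, 0.0129, 0.0624], 0.68)]
scene brightness_grip [([0.5679, 0.0371, 0.0651], 0.44)]
scene tone_grip []
scene ink_pot [([0.7193, -0.003, 0.0888], 0.9)]
```

View pics/top1.png

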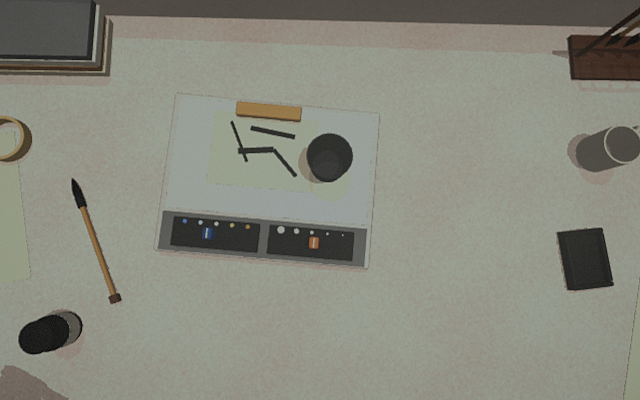

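The top view shows the orange grip at (314,242). Its largest dot is on the left, near (281,230). The blue grip is at (207,233) on the left plate, and the pot is at (329,157).

```bash
python3 - <<'E'
from bench import manip
import cv2,numpy as np
p,d=manip.grab_frame("top"); c=manip.get_calibration("top")
K,R,t=c["camera_matrix"],c["R"],np.ravel(c["t"])
h=cv2.cvtColor(p,cv2.COLOR_RGB2HSV)
def at_z(u,v,z):
    r=R.T@np.linalg.solve(K,[u,v,1]); o=-R.T@t; return o+r*(z-o[2])/r[2]
def at_d(u,v):
    return R.T@(np.linalg.solve(K,[u,v,1])*d[int(v),int(u)]-t)
roi=np.zeros(p.shape[:2],bool); roi[222:262,160:368]=1
for n,lo,hi in (("orange",5,18),("blue",100,125)):
    m=roi&(h[...,0]>=lo)&(h[...,0]<=hi)&(h[...,1]>140)&(h[...,2]>60)
    k,l,s,cc=cv2.connectedComponentsWithStats(m.astype(np.uint8)); i=1+s[1:,4].argmax()
    u,v=cc[i]; print(n,s[i],cc[i],at_z(u,v,.08),at_d(u,v))
m=(roi&(h[...,2]<60)).astype(np.uint8)
k,l,s,cc=cv2.connectedComponentsWithStats(m)
for i in range(1,k):
    if s[i,4]>500:
        r=cv2.minAreaRect(np.argwhere(l==i)[:,::-1].astype(np.float32))
        b=np.array([at_z(*q,.042) for q in cv2.boxPoints(r)]); print(b[:,:2].round(4),b.mean(0), [np.linalg.norm(b[j]-b[j-1]) for j in (1,2)])
print("dots",at_z(281,230,.042),at_z(343,236,.042))
print(manip.current_tcp_rot().round(3))
E
```

```text
orange [309 237  10  12  73] [312.98630137 242.5890411 ] [0.55904751 0.04160779 0.08      ] [0.55904649 0.04160841 0.08004879]
blue [203 228   3  10  13] [204.15384615 232.23076923] [0.57826197 0.23832345 0.08      ] [0.57828016 0.23842469 0.07962759]
[[0.5571 0.3119]
 [0.6113 0.3096]
 [0.5964 0.1436]
 [0.5419 0.1474]] [0.57667536 0.22814688 0.042     ] [np.float64(0.05421018270442247), np.float64(0.16671140086734312)]
[[ 0.5406  0.1297]
 [ 0.5951  0.1256]
 [ 0.5802 -0.0384]
 [ 0.5255 -0.0327]] [0.56034692 0.0460473  0.042     ] [np.float64(0.05466980611464682), np.float64(0.16469149750812517)]
dots [0.58415255 0.10270537 0.042     ] [ 0.5723696  -0.01695174  0.042     ]
[[-0.917  0.399 -0.   ]
 [ 0.399  0.917 -0.   ]
 [ 0.    -0.    -1.   ]]
```

View pics/scene1.png

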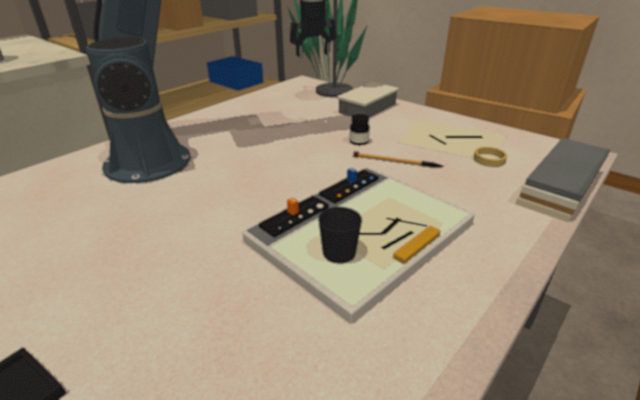

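```bash
python3 - <<'E'
from bench import manip
import cv2,numpy as np
u=np.array([.0892,.996,0]); u/=np.linalg.norm(u); e=np.array([u[1],-u[0],0]); z=np.array([0,0,-1.])
g=np.array([.5593,.0416,0])
q0=np.array(manip.current_qpos()); best=None
for s in (1,-1):
    Rm=np.column_stack([np.cross(s*e,z),s*e,z])
    q=manip.inverse_kinematics(list(g-.042*u+[0,0,.17]),Rm)
    if q is not None and (best is None or abs(q[5])<best[0]): best=(abs(q[5]),Rm)
Rm=best[1]
manip.set_gripper(0.0)
manip.move_ptp(g-.042*u+[0,0,.17],Rm)
p,d=manip.grab_frame("top"); cv2.imwrite("pics/top2.png",p[:,:,::-1])
manip.move_l(g-.042*u+[0,0,.057],max_speed=.1)
print(manip.current_time(),manip.current_force(),manip.current_ee_pos())
s=-.042; f0=np.array(manip.current_force())
while s<.047:
    s+=.006 if s<.020 else .003
    manip.move_l(g+s*u+[0,0,.057],max_speed=.06)
    f=(np.array(manip.current_force())-f0)@u
    print(round(s,3),f.round(2),end="; ")
    if f<-9: break
print(manip.current_time(),manip.current_ee_pos())
p,d=manip.grab_frame("top"); cv2.imwrite("pics/top3.png",cv2.resize(p[130:280,140:400,::-1],None,fx=3,fy=3))
E
```

```text
4.7333 [0.06571276 0.09177923 0.00119636] [ 5.55937455e-01 -2.64034544e-04  5.75783356e-02]
-0.036 -0.75; -0.03 -0.72; -0.024 0.48; -0.018 -0.1; -0.012 0.09; -0.006 0.07; -0.0 -0.66; 0.006 -0.44; 0.012 -0.18; 0.018 -0.19; 0.024 -0.14; 0.027 -0.33; 0.03 0.11; 0.033 0.06; 0.036 -6.77; 0.039 -26.65; 8.7333 [0.56249948 0.07740634 0.05711057]
```

View pics/top3.png

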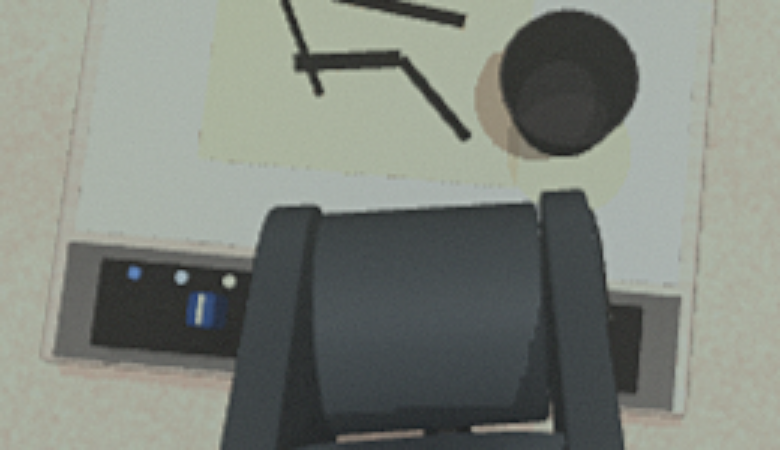

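The arm covers the orange grip. The force rose to 27 N at y≈0.077, where the end stop was expected, and the blue grip and pot haven't moved. I'll back off and check.

```bash
python3 - <<'E'
from bench import manip
import cv2,numpy as np
p0=np.array(manip.current_ee_pos()); u=np.array([.0892,.996,0])
manip.move_l(p0-.02*u,max_speed=.08)
manip.move_l(p0-.02*u+[0,0,.13],max_speed=.15)
q=np.array(manip.current_qpos()); q[0]-=.7; manip.move_j(q)
p,d=manip.grab_frame("top"); cv2.imwrite("pics/top4.png",cv2.resize(p[130:280,140:400,::-1],None,fx=3,fy=3))
print(manip.current_time(),manip.current_force())
E
```

```text
11.7333 [0.12113965 0.30727364 0.0855902 ]
```

View pics/top4.png

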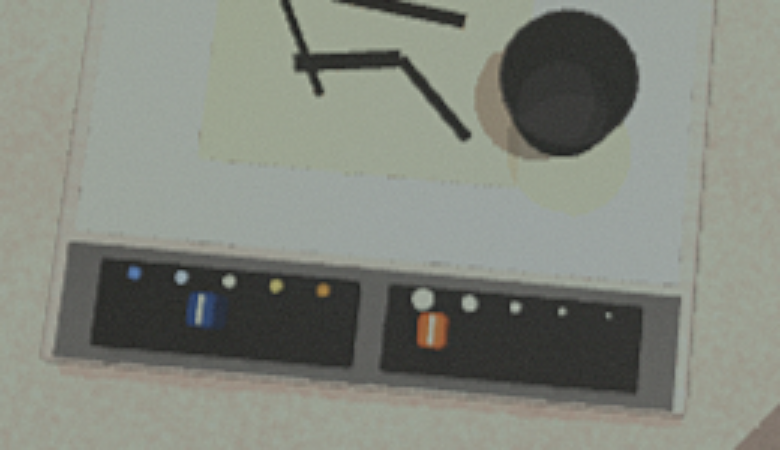

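The orange grip now sits by the largest dot at crop pixel (432,330). That is about 53 mm of travel, which matches the end stop. The blue grip and pot are unchanged and the arm is clear.

```bash
python3 -c "
from bench import manip
print(manip.sign_off())"
```

```text
the job is handed in; nothing more can be done
None
```

I slid the orange brightness grip to its bright end stop and let go. In the last picture the blue tone grip and ink pot had not moved, and the arm was clear. I handed the job in after about 12 s; no verdict came back.

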